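Square up and gauge a stack of aluminium plates

TASK

Tap the untidy stack of aluminium plates into the corner of the squaring tray until all their edges are in line and flush against both fences. Then draw the sprung slide gauge on the fence out until its tongue is level with the free end of the stack (the black line), hold it there for a second, and let it run fully back. Finally set the steel weight flat on the middle of the stack, keeping the stack square, and leave the carton, tape roll and jar where they are.

Things in the scene. Friction and masses are not known exactly. Their poses are not given: they have to be found in the camera images.
- tray: fixed squaring tray: an L of wooden fences, 52 mm high. Origin: their inner corner, at table level; z up. Side fence: inner face at x=0, 24 mm thick, y -150 to +95 mm. End fence: inner face at y=0, 12 mm thick, x 0 to 80 mm. The plates belong at x>0, y<0
- bed (a point): point on the top of the tray's 12 mm thick plywood bed, under the middle of a squared stack (tray x=45, y=-60, z=12 mm). The bed covers tray x 0 to 115, y -150 to 0 mm, but for two notches open down to the table, where fingers reach below the plates' edges: x over 78 mm at y -95 to -25, and y below -108 mm at x 18 to 72
- mark (a point): middle of a black line across the top of the side fence (tray x=-12, y=-120, z=52 mm): it marks where a squared stack ends
- gauge (a joint): sprung slide gauge on top of the side fence: distance in m of its tongue from the end fence's inner face, along the tray's -y. 0 is home, where its spring holds it; 0.120 is the black line and the free end of the squared stack; 0.160 the stop. Holding it out takes 2 N at 0 and 7 N at 0.12; let go, it runs back by itself within about a second
- gauge_tip (a point): tip of the gauge's 4 mm wide tongue, 9 mm over the plates. The tongue is part of an upright steel tab whose middle is 21 mm from here along the tray's -x: 24 mm (x) by 10 mm (y), from 54 to 90 mm above the table. With the gauge home, 57 mm are free behind the tab (tray y +5 to +62) for a finger to hook it, up to the grey spring housing (86 mm high)
- plate1: the bottom of five bare aluminium plates that lie in an untidy stack on the tray's bed: 90 (its x) x 120 (its y) x 6 mm, about 175 g. Origin: centre of its underside, at 12 mm above the table. Squared, its origin is at x=45, y=-60 mm of the tray and its axes are parallel to the tray's
- plate2: the second of five bare aluminium plates that lie in an untidy stack on the tray's bed: 90 (its x) x 120 (its y) x 6 mm, about 175 g. Origin: centre of its underside, at 18 mm above the table. Squared, its origin is at x=45, y=-60 mm of the tray and its axes are parallel to the tray's
- plate3: the third of five bare aluminium plates that lie in an untidy stack on the tray's bed: 90 (its x) x 120 (its y) x 6 mm, about 175 g. Origin: centre of its underside, at 24 mm above the table. Squared, its origin is at x=45, y=-60 mm of the tray and its axes are parallel to the tray's
- plate4: the fourth of five bare aluminium plates that lie in an untidy stack on the tray's bed: 90 (its x) x 120 (its y) x 6 mm, about 175 g. Origin: centre of its underside, at 30 mm above the table. Squared, its origin is at x=45, y=-60 mm of the tray and its axes are parallel to the tray's
- plate5: the top of five bare aluminium plates that lie in an untidy stack on the tray's bed: 90 (its x) x 120 (its y) x 6 mm, about 175 g. Origin: centre of its underside, at 36 mm above the table. Squared, its origin is at x=45, y=-60 mm of the tray and its axes are parallel to the tray's
- weight: loose dark steel weight, about 0.6 kg: slab 50 (x) x 70 (y) x 18 mm with an upright bar handle on top, 14 (x) x 50 (y) mm, from 18 to 47 mm above its underside. Origin: centre of its underside. It stands on the table, to the left or the right of the tray
- carton: bystander: closed cardboard carton 80 x 60 x 50 mm, on the other side of the tray from the weight; origin at the centre of its underside
- tape_roll: bystander: roll of clear tape, 96 mm across, 48 mm high, beyond the tray; origin at the centre of its underside
- jar: bystander: jar, 56 mm across, 70 mm high, beyond the tray; origin at the centre of its underside

How it is judged:
By the outcome, as a careful person would: the job done as asked, in the order asked, and still so for the second after the job is handed in, with the robot touching nothing.
It also fails if it takes over 72 s, if anything falls off the work surface, if the arm or the gripper's body presses on something with over 40 N, if the wrist force passes 120 N, or if a joint passes its speed limit or range.

ROBOT

A 6-joint arm with a two-finger parallel gripper is mounted at the origin on the work surface. World frame = base frame: x ahead of the robot, y to its left, z up, the work surface at z = 0. Lengths are in m, angles in rad, forces in N, time in s.
With the tool pointing down it reaches from about 0.35 to 0.775 m from the base axis. Payload 7.3 kg.
Tool frame: the origin (TCP) lies between the finger pads; the fingertips stand 14 mm ahead of it and the grasp point (between the pads) lies 5 mm behind it; z points along the fingers, y is the line along which they close (so a half turn about z gives the same grasp; the last joint's range is limited). The gripper opens to 92 mm and grips with 3 to 60 N. Pads are 19 mm wide; open, the fingers measure 130 mm over their backs; the gripper's body (75 mm by 190 mm) begins 47 mm behind the grasp point.
Start: joints at [1.171, 0.342, 1.524, -0, 1.275, -0.146], TCP at [0.132, 0.508, 0.221] pointing down, gripper open.
Joint ranges: [-2.53, 2.53], [-0.77, 2.02], [0.04, 2.7], [-1, 4.14], [0.28, 2.66], [-3.11, 3.11]. Speed limits (rad/s): [2.57, 2.57, 3.14, 3.14, 3.14, 3.14].

INTERFACE

Orientations are given as [roll, pitch, yaw] about the fixed x, y, z axes, in that order (R = Rz(yaw) Ry(pitch) Rx(roll)).
In Python, from cell import robot, eyes gives the robot as it stands. The module is installed in compiled form; this text tells all that it offers.
- The arm moves only by the shell command python3 -m handwheel 'ROWS' [FORCE]. ROWS is JSON, one flat list of numbers, 5 for each row, row after row: the shift along the world's x, y, z in mm, then the turn about the world's z in rad, then the opening, from 0 (shut) to 1 (fully open). In form: [x, y, z, spin, jaw, x, y, z, spin, jaw, ...]. A call has 1 to 8 rows; each row shifts and turns the commanded pose from where the row before left it; what a row does not reach is not made up. A row lasts 1/10 s, in which the tool goes at most 50 mm and 8.59 degrees, less where a joint would pass 70% of its speed; a pose out of reach is approached as far as the arm can. A call with a gripper value outside its range is refused whole. The fingers move at their own pace and stop on an object; FORCE is the grip in N (left out, the last holds). Time passes only in rows, so rows that do not move let the fingers close. It gives the time, the measured TCP pose, the force, the opening and the grip force at its end, in the units of the state.
- robot.observe(): the state, without advancing time (a new reading comes with each control period).
- eyes.read_camera(name): name is "side" or "top" or "wrist"; returns (picture, depth): 400x640x3 uint8, blue, green, red; 400x640 float32, m along the optical axis (not along the pixel's ray), 0 where there is no reading.
- eyes.calibration(name): a dict with "fx", "fy", "cx", "cy" (pixels), "world_to_cam" (4x4, takes a point from world to camera coordinates). Camera axes: x right, y down, z forward; pixel columns grow to the right and rows downward; lengths in m; the calibration is good to about 2 mm. A picture is of the moment at which its call begins: read the wrist's pose just before it. calibration takes no time and is no camera call; for the wrist camera it gives the pose at the moment of the call.
- robot.hand_in(): hands the job in; it is judged then, once.
The state is a dict: "time": time; "qpos": joint angles; "qvel": joint speeds; "joint_efforts": joint torques, N m; "tool_pos": TCP position; "tool_rot": TCP orientation; "contact_force": force on the tool from outside, world axes, zero at the start; "torque": the same for the moment, N m; "opening": finger opening in m; "grip_force": force on a finger pad.
Only numpy, scipy, OpenCV 4.12 (cv2) and the standard library are available. Lean on these libraries where they do the work, as an engineer would, in place of code of your own. Each camera call takes 0.05 s, during which the arm holds its last target. There are 200 camera calls.

## Working session

There is one attempt and no reset: what is moved stays moved. The work goes in short steps, Python scripts to look and compute and a shell command to move; the robot and the scene stay as the last step left them, time stands still between calls to the robot, and variables do not carry over. Pictures are saved under pics/ and viewed, at most 14 in all, crops included, and the job is handed in when it is done.

```bash
mkdir -p pics
cat > h.py <<'E'
import numpy as np, cv2
from cell import robot, eyes
def snap(n,f=None):
    c=eyes.calibration(n); im,d=eyes.read_camera(n)
    if f: cv2.imwrite('pics/'+f,im)
    return im,d,c
def ray(c,u,v,z):
    T=np.linalg.inv(c['world_to_cam']); d=T[:3,:3]@np.array([(u-c['cx'])/c['fx'],(v-c['cy'])/c['fy'],1]); o=T[:3,3]
    return o+d*(z-o[2])/d[2]
def cloud(d,c):
    v,u=np.indices(d.shape); P=np.stack([(u-c['cx'])/c['fx']*d,(v-c['cy'])/c['fy']*d,d],-1)
    T=np.linalg.inv(c['world_to_cam']); return P@T[:3,:3].T+T[:3,3]
def proj(c,p):
    q=c['world_to_cam'][:3,:3]@np.array(p)+c['world_to_cam'][:3,3]; return q[0]/q[2]*c['fx']+c['cx'],q[1]/q[2]*c['fy']+c['cy']
E
python3 - <<'E'
from h import *
for n in ('top','side'):
    im,d,c=snap(n,n+'0.png'); np.savez('pics/'+n+'0.npz',im=im,d=d,**{k:c[k] for k in c if k in('fx','fy','cx','cy','world_to_cam')})
    print(n,c['fx'],np.linalg.inv(c['world_to_cam'])[:3].round(3).tolist(),(d==0).mean())
print(robot.observe())
E
```

```text
top 389.69028686257224 [[-0.013, -0.995, 0.103, 0.462], [-1.0, 0.011, -0.016, 0.009], [0.015, -0.103, -0.995, 1.21]] 0.00396484375
side 435.300690693692 [[0.998, -0.03, 0.056, 0.545], [-0.062, -0.64, 0.766, -0.806], [0.013, -0.768, -0.64, 0.763]] 0.00403125
{'time': 0.1, 'qpos': array([ 1.17098712e+00,  3.42657633e-01,  1.52490656e+00, -2.89119952e-05,
        1.27539117e+00, -1.46014980e-01]), 'qvel': array([ 0.000852  , -0.00065619, -0.00424321, -0.0002577 , -0.00080825,
        0.00072373]), 'joint_efforts': array([ 2.04275493e-03, -4.32014287e+01, -2.44690937e+01,  7.19890511e-02,
        5.26491576e-02, -2.20265849e-05]), 'tool_pos': array([0.13166808, 0.5078456 , 0.21991729]), 'tool_rot': array([-3.14024042e+00, -1.70916655e-04,  2.88780675e+00]), 'contact_force': array([ 0.90622298,  0.4342703 , -0.03977831]), 'torque': array([0.04863923, 0.03056847, 0.0338511 ]), 'grip_force': 0.0, 'opening': 0.09165821973605054}
```

View pics/top0.png

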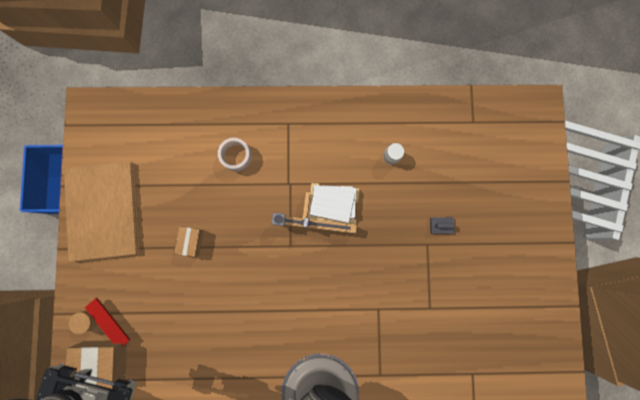

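View pics/side0.png

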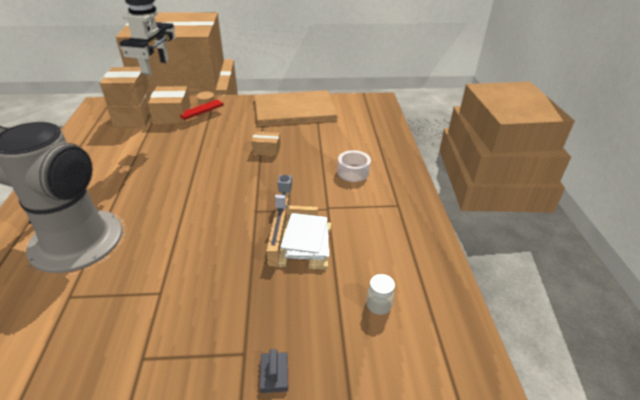

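The top view shows the tray near px (330,205): side fence along v≈222, gauge tab at about (305,222) and end fence at u≈310. The weight is at (442,226), carton (188,242), tape roll (234,154) and jar (395,154). The side view agrees.

Run:
```python
from h import *
z=np.load('pics/top0.npz'); c={k:z[k] for k in('fx','fy','cx','cy','world_to_cam')}
for n,u,v,h in(('tray corner',310,220,.052),('plates',333,202,.042),('weight',442,226,.03),('jar',395,154,.07)): print(n,ray(c,u,v,h).round(3))
o=robot.observe(); w=np.linalg.inv(eyes.calibration('wrist')['world_to_cam']); print(w.round(3).tolist())
from scipy.spatial.transform import Rotation as R
r=R.from_euler('xyz',o['tool_rot']).as_matrix(); print((r.T@(w[:3,3]-o['tool_pos'])).round(3),(r.T@w[:3,:3]).round(3).tolist(), eyes.calibration('wrist')['fx'])
```

```text
tray corner [0.514 0.025 0.052]
plates [ 0.568 -0.044  0.042]
weight [ 0.492 -0.375  0.03 ]
jar [ 0.707 -0.23   0.07 ]
[[0.251, 0.921, 0.298, 0.05], [0.968, -0.239, -0.078, 0.531], [-0.001, 0.308, -0.951, 0.384], [0.0, 0.0, 0.0, 1.0]]
[ 0.084  0.002 -0.164] [[0.0, -0.951, -0.308], [1.0, -0.0, 0.0], [-0.0, -0.308, 0.951]] 296.6689832695179
```

```bash
python3 -m handwheel '[20,-27,0,0.02,1,29,-39,0,0.02,1,29,-39,0,0.02,1,29,-39,0,0.02,1,29,-39,0,0.02,1,29,-39,0,0.02,1,29,-39,0,0.02,1,29,-39,0,0.02,1]'; python3 -m handwheel '[29,-39,0,0.02,1,29,-39,0,0.02,1,29,-39,0,0.02,1,29,-39,0,0.02,1,29,-39,0,0.02,1,29,-39,0,0,1,20,-26,0,0,1,0,0,0,0,1]'
python3 - <<'E'
from h import *
print(robot.observe()['tool_pos'],robot.observe()['tool_rot'])
im,d,c=snap('wrist','w1.png'); np.savez('pics/w1.npz',im=im,d=d,**{k:c[k] for k in('fx','fy','cx','cy','world_to_cam')})
E
```

```text
time: 0.9
tool_pos: [0.3554, 0.2064, 0.2205]
tool_rot: [3.141, -0.0, 3.049]
contact_force: [-0.3, 1.0, -0.3]
opening: 0.0923
grip_force: 0.0
time: 1.7
tool_pos: [0.5504, -0.0554, 0.2194]
tool_rot: [-3.141, -0.0, -3.139]
contact_force: [0.2, -0.2, -0.7]
opening: 0.0917
grip_force: 0.0
[ 0.55044429 -0.05535122  0.21939912] [-3.14092767e+00 -3.45007131e-04 -3.13936440e+00]
```

View pics/w1.png

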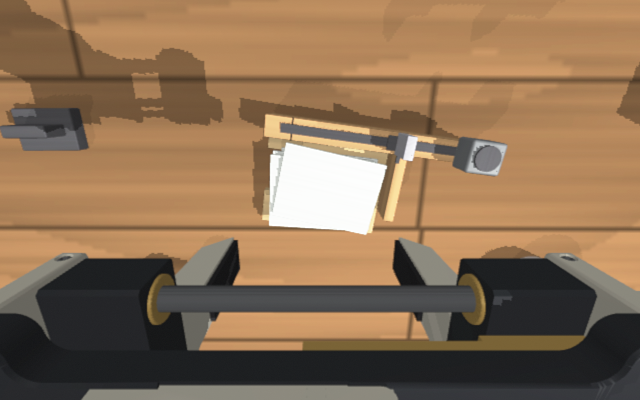

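The wrist view shows the side fence running from (265,125) to (460,150), the tab at (405,147), the end fence from (405,160) to (390,220), the plates around (325,190) and the weight at (50,130).

Run:
```python
from h import *
z=np.load('pics/w1.npz'); im,d=z['im'],z['d']; c={k:z[k] for k in('fx','fy','cx','cy','world_to_cam')}
P=cloud(d,c)
hsv=cv2.cvtColor(im,cv2.COLOR_BGR2HSV)
roi=np.zeros(d.shape,bool); roi[90:236,225:480]=1
Z=P[...,2]
print('hist',np.histogram(Z[roi],bins=np.arange(-.01,.1,.004)))
for lo,hi in((.046,.058),(.037,.0455),(.030,.037),(.023,.030),(.017,.024),(.008,.016),(.058,.095)):
    m=(roi&(Z>lo)&(Z<hi)).astype(np.uint8)
    print(lo,m.sum())
    for k in cv2.findContours(m,0,1)[0]:
        if cv2.contourArea(k)>25:
            r=cv2.minAreaRect(np.float32([P[y,x,:2]*1000 for x,y in k[:,0]])); print('  ',cv2.contourArea(k),cv2.boundingRect(k),np.round(r[0],1),np.round(r[1],1),round(r[2],1), 'S',hsv[m>0][:,1].mean())
# sample pixel colors
for u,v in((280,122),(320,190),(395,190),(272,215),(280,147),(375,215),(400,150)): print(u,v,hsv[v,u],P[v,u].round(4))
cv2.imwrite('pics/w1c.png',cv2.resize(im[95:240,230:480],None,fx=3.2,fy=3.2,interpolation=cv2.INTER_CUBIC))
```

```text
hist (array([    0,   121, 20633,   130,    33,  1210,   120,   106,    91,
         106,   114,   997,  4054,  3408,   106,  3649,   908,   108,
          80,    90,    96,    85,   104,   279,   281,   173,     0]), array([-0.01 , -0.006, -0.002,  0.002,  0.006,  0.01 ,  0.014,  0.018,
        0.022,  0.026,  0.03 ,  0.034,  0.038,  0.042,  0.046,  0.05 ,
        0.054,  0.058,  0.062,  0.066,  0.07 ,  0.074,  0.078,  0.082,
        0.086,  0.09 ,  0.094,  0.098]))
0.046 4663
   650.0 (382, 156, 24, 66) [559.3  37.5] [13.9 78.4] 84.2 S 74.88741153763671
   878.5 (409, 134, 53, 32) [513.1  76.1] [56.3 31.2] 87.2 S 74.88741153763671
   2865.0 (264, 114, 136, 40) [496.8 -36.5] [147.8  24.3] 82.6 S 74.88741153763671
0.037 7512
   61.0 (381, 155, 15, 63) [558.8  31.7] [ 1.  77.4] 82.4 S 3.9550053248136314
   7141.5 (272, 143, 115, 92) [565.1 -40.4] [121.2  93.2] 77.4 S 3.9550053248136314
0.03 1045
   36.5 (379, 154, 15, 62) [558.9  31.9] [ 0.9 77.2] 82.6 S 20.370334928229664
   772.5 (269, 152, 71, 78) [567.7 -65.6] [89.8 93.1] 86.4 S 20.370334928229664
0.023 177
   28.5 (378, 154, 14, 60) [559.5  31.9] [ 0.9 75.6] 82.7 S 90.82485875706215
0.017 188
0.008 1281
   157.5 (262, 189, 8, 32) [ 592.  -119.8] [ 8.6 43. ] 85.1 S 83.56206088992974
   105.5 (366, 180, 17, 53) [594.4  23.7] [ 7.4 74.5] 82.6 S 83.56206088992974
   737.0 (268, 137, 121, 28) [520.2 -38.5] [150.3  14.3] 82.3 S 83.56206088992974
0.058 1296
   753.0 (453, 137, 27, 38) [515.8 107.8] [17.7 34.7] 85.9 S 9.425154320987655
   433.5 (394, 133, 23, 28) [508.9  37.9] [11.1 29. ] 80.0 S 9.425154320987655
280 122 [ 16 109 189] [ 0.4838 -0.092   0.053 ]
320 190 [ 60   1 252] [ 0.5626 -0.0482  0.0433]
395 190 [ 21  91 250] [0.5601 0.0388 0.0515]
272 215 [ 45   2 250] [ 0.5971 -0.1079  0.0362]
280 147 [ 19  92 192] [ 0.5161 -0.0979  0.0116]
375 215 [ 18 101 229] [ 6.106e-01  2.870e-02 -6.000e-04]
400 150 [130   7 110] [0.5103 0.0335 0.0763]
```

View pics/w1c.png

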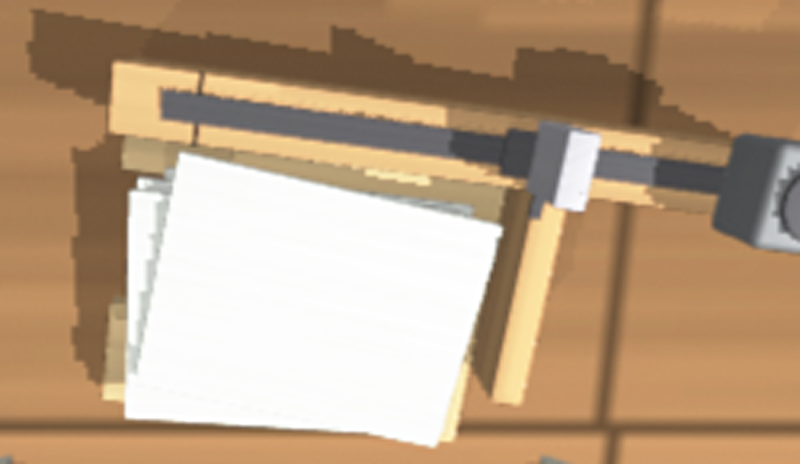

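Fitted tray frame: origin at about (519.0, 37.1) mm with yaw −0.130 rad. Plates are about 11 mm off in both directions and twisted up to 5°. I'll push from the +x notch first.

```bash
cat >> h.py <<'E'
A=-.130; O=np.array([519.0,37.1]); X=np.array([np.cos(A),np.sin(A)]); Y=np.array([-np.sin(A),np.cos(A)])
def w(tx,ty): return O+tx*X+ty*Y
def t(p): r=np.asarray(p)[...,:2]-O; return np.stack([r@X,r@Y],-1)
def st():
    o=robot.observe(); p=o['tool_pos']*1000; f=o['contact_force']
    print('t',round(o['time'],2),'tcp',p.round(1),'tray',t(p).round(1),'rot',o['tool_rot'].round(3),'F tray',(f[:2]@np.c_[X,Y]).round(1),round(f[2],1),'q6',o['qpos'][5].round(2),'open',round(o['opening'],4))
E
python3 -m handwheel '[35,8,0,-0.05,0.22,42,8,0,-0.083,0.22,7,1,-40,0,0.22,0,0,-45,0,0.22,0,0,-45,0,0.22,0,0,-30,0,0.22,0,0,-10,0,0.22,0,0,0,0,0.22]' 10
python3 -c "
from h import *
st(); print(w(124,-60))"
```

```text
time: 2.55
tool_pos: [0.6317, -0.0337, 0.0496]
tool_rot: [3.141, -0.003, 3.016]
contact_force: [-0.2, -0.1, -0.1]
opening: 0.0323
grip_force: 0.0
t 2.55 tcp [631.7 -33.7  49.6] tray [120.9 -55.6] rot [ 3.141e+00 -3.000e-03  3.016e+00] F tray [-0.2 -0.1] -0.1 q6 -1.62 open 0.0323
[634.17562626 -38.46834731]
```

```bash
python3 -m handwheel '[3,-5,0,-0.004,0.22,0,0,-20,0,0.22,0,0,-10,0,0.22,-4,0.5,0,0,0.22,-4,0.5,0,0,0.22,-4,0.5,0,0,0.22,-2,0.3,0,0,0.22,0,0,0,0,0.22]'
python3 -c "
from h import *
st()"
```

```text
time: 3.35
tool_pos: [0.6226, -0.0381, 0.0216]
tool_rot: [-3.142, 0.003, 3.011]
contact_force: [3.0, -0.7, 0.7]
opening: 0.0204
grip_force: 1.4
t 3.35 tcp [622.6 -38.1  21.6] tray [112.5 -61.1] rot [-3.142e+00  3.000e-03  3.011e+00] F tray [ 3.  -0.3] 0.7 q6 -1.62 open 0.0204
```

```bash
python3 -m handwheel '[-2,0.3,0,0,0.22,-2,0.3,0,0,0.22,-2,0.3,0,0,0.22,-1.5,0.2,0,0,0.22,-1,0.1,0,0,0.22,-1,0.1,0,0,0.22,-1,0.1,0,0,0.22,0,0,0,0,0.22]'
python3 -c "
from h import *
st()"
```

```text
time: 4.15
tool_pos: [0.6136, -0.0371, 0.0217]
tool_rot: [-3.141, 0.006, 3.011]
contact_force: [7.1, -1.0, 0.7]
opening: 0.0206
grip_force: 3.5
t 4.15 tcp [613.6 -37.1  21.7] tray [103.4 -61.3] rot [-3.141  0.006  3.011] F tray [ 7.2 -0. ] 0.7 q6 -1.63 open 0.0206
```

```bash
python3 -m handwheel '[-1,0.1,0,0,0.22,-1,0.1,0,0,0.22,-1,0.1,0,0,0.22,0,0,0,0,0.22]'
python3 -c "
from h import *
st()"; python3 -m handwheel '[-1,0.1,0,0,0.22,-1,0.1,0,0,0.22,0,0,0,0,0.22]'
python3 -c "
from h import *
st()"
```

```text
time: 4.55
tool_pos: [0.6125, -0.0381, 0.0222]
tool_rot: [-3.14, 0.01, 3.011]
contact_force: [12.2, -6.0, -0.8]
opening: 0.0202
grip_force: 5.9
t 4.55 tcp [612.5 -38.1  22.2] tray [102.5 -62.5] rot [-3.14   0.01   3.011] F tray [12.8 -4.3] -0.8 q6 -1.63 open 0.0202
time: 4.85
tool_pos: [0.612, -0.0386, 0.0227]
tool_rot: [-3.139, 0.014, 3.011]
contact_force: [14.7, -6.8, -2.3]
opening: 0.0202
grip_force: 7.5
t 4.85 tcp [612.  -38.6  22.7] tray [102. -63.] rot [-3.139  0.014  3.011] F tray [15.5 -4.8] -2.3 q6 -1.63 open 0.0202
```

```bash
python3 -m handwheel '[8,-1,0,0,0.22,18,-2,0,0,0.22,0,0,60,0,0.22,0,0,50,0,0.22,0,0,0,0,0.22]'
cat >> h.py <<'E'
def look(n,f,step=(.0405,.0445)):
    im,d,c=snap(n,f); P=cloud(d,c); T=t(P*1000); Z=P[...,2]*1000
    m=(im.min(-1)>0)&(T[...,0]>-2)&(T[...,0]<120)&(T[...,1]<-.5)&(T[...,1]>-160)
    hsv=cv2.cvtColor(im,cv2.COLOR_BGR2HSV); white=hsv[...,1]<30
    k=m&white&(Z>16)&(Z<46); return im,P,T,Z,k,c
def plates(f=None,n='wrist'):
    im,P,T,Z,k,c=look(n,f)
    for lo,hi in((40,45),(34.5,38.5),(28.5,32.5),(22.5,26.5),(16.5,20.5)):
        s=k&(Z>lo)&(Z<hi)
        q=T[s]; print(lo,s.sum(),end=' ')
        if s.sum()>8: 
            print('x',np.percentile(q[:,0],[.5,99.5]).round(1),'y',np.percentile(q[:,1],[.5,99.5]).round(1),end=' ')
            if s.sum()>1000:
                r=cv2.minAreaRect(np.float32(q)); print(np.round(r[0],1),np.round(r[1],1),round(r[2],2),end='')
        print()
    return im,P,T,Z,k,c
E
python3 -c "
from h import *
st(); plates('w2.png')"
```

```text
time: 5.35
tool_pos: [0.6356, -0.0395, 0.1274]
tool_rot: [-3.141, 0.011, 3.011]
contact_force: [1.3, 0.3, 1.0]
opening: 0.0204
grip_force: 0.0
t 5.35 tcp [635.6 -39.5 127.4] tray [125.6 -60.8] rot [-3.141  0.011  3.011] F tray [1.3 0.4] 1.0 q6 -1.62 open 0.0204
40 17513 x [ 0.7 89.9] y [-126.4   -8. ] [ 45.6 -67.3] [120.2  90.2] 88.84
34.5 1696 x [-0.7 92.8] y [-141.4  -26.5] [ 45.  -81.1] [ 93.2 119.3] 1.7
28.5 23 x [-0.7  2.5] y [-139.5  -12.7] 
22.5 2037 x [ 94.2 113.5] y [-128.    -9.9] [100.4 -68.9] [ 19.1 119.8] 4.91
16.5 2
```

View pics/w2.png

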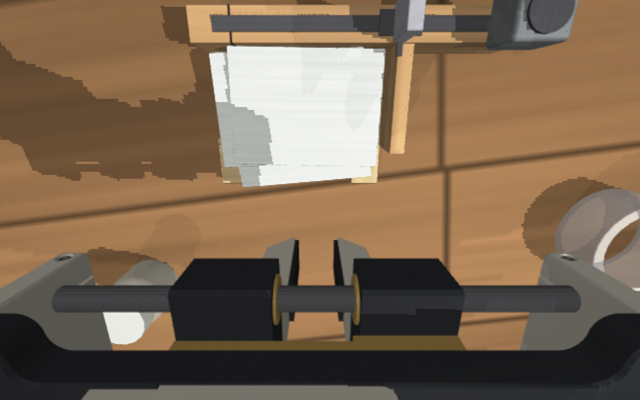

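The view shows the top plates nearly flush with the side fence. One lower plate, with its top at z 24, still sticks out about 20 mm on +x (sliver at (245–375, 167–187)). I'll push again from further out, a bit lower.

```bash
python3 -m handwheel '[8,-1,0,0,0.22,0,0,-50,0,0.22,0,0,-40,0,0.22,0,0,-19,0,0.22,0,0,0,0,0.22]'
python3 -c "
from h import *
st()"; python3 -m handwheel '[-3,0.4,0,0,0.22,-3,0.4,0,0,0.22,-3,0.4,0,0,0.22,-3,0.4,0,0,0.22,0,0,0,0,0.22]'
python3 -c "
from h import *
st();plates('w3.png')"
```

```text
time: 5.9
tool_pos: [0.6366, -0.0394, 0.0059]
tool_rot: [3.141, -0.011, 3.011]
contact_force: [-0.1, 0.3, -1.0]
opening: 0.0201
grip_force: 0.0
t 5.9 tcp [636.6 -39.4   5.9] tray [126.6 -60.6] rot [ 3.141 -0.011  3.011] F tray [-0.1  0.3] -1.0 q6 -1.62 open 0.0201
time: 6.4
tool_pos: [0.6301, -0.039, 0.0131]
tool_rot: [-3.141, 0.006, 3.011]
contact_force: [3.9, -1.8, -1.8]
opening: 0.0201
grip_force: 2.2
t 6.4 tcp [630.1 -39.   13.1] tray [120. -61.] rot [-3.141  0.006  3.011] F tray [ 4.1 -1.3] -1.8 q6 -1.62 open 0.0201
40 57259 x [  0.7 108.5] y [-126.4   -8.1] [ 59.8 -67.7] [120.6 119.2] 88.81
34.5 4867 x [ -0.7 110.1] y [-141.4  -29.4] [ 55.  -82.5] [119.5 111.9] 89.82
28.5 210 x [ -0.9 110.9] y [-139.8   -2.8] 
22.5 3717 x [ 96.8 112.5] y [-128.   -10.2] [102.9 -68.6] [ 17.1 120.3] 2.07
16.5 2
```

```bash
python3 -m handwheel '[-3,0.4,0,0,0.22,-3,0.4,0,0,0.22,-3,0.4,0,0,0.22,-3,0.4,0,0,0.22,0,0,0,0,0.22]'
python3 -c "
from h import *
st()"; python3 -m handwheel '[-2,0.3,0,0,0.22,-2,0.3,0,0,0.22,-2,0.3,0,0,0.22,0,0,0,0,0.22]'
python3 -c "
from h import *
st();plates('w4.png')"
```

```text
time: 6.95
tool_pos: [0.619, -0.0374, 0.0132]
tool_rot: [-3.141, 0.007, 3.011]
contact_force: [8.1, -1.3, -1.9]
opening: 0.0202
grip_force: 3.7
t 6.95 tcp [619.  -37.4  13.2] tray [108.9 -60.9] rot [-3.141  0.007  3.011] F tray [ 8.2 -0.3] -1.9 q6 -1.62 open 0.0202
time: 7.35
tool_pos: [0.6145, -0.0377, 0.0136]
tool_rot: [-3.14, 0.011, 3.011]
contact_force: [10.9, -5.6, -3.5]
opening: 0.0201
grip_force: 5.4
t 7.35 tcp [614.5 -37.7  13.6] tray [104.4 -61.7] rot [-3.14   0.011  3.011] F tray [11.5 -4.1] -3.5 q6 -1.62 open 0.0201
40 51190 x [ 0.7 92.9] y [-126.6   -8.3] [ 54.2 -67.9] [120.7 107.4] 88.56
34.5 4620 x [-0.6 94.7] y [-141.8  -25.1] [ 53.2 -82.5] [119.7 107.8] 89.9
28.5 71 x [-0.7 99.3] y [-139.9  -28.5] 
22.5 18 x [-0.6 -0.3] y [-19.8 -10.1] 
16.5 52 x [ -0.7 103.4] y [-149.1 -105.6]
```

```bash
python3 -m handwheel '[-2,0.3,0,0,0.22,-2,0.3,0,0,0.22,-1,0.1,0,0,0.22,0,0,0,0,0.22]'
python3 -c "
from h import *
st()"; python3 -m handwheel '[4,-0.5,0,0,0.22,15,-2,0,0,0.22,10,-1,40,0,0.22,0,0,50,0,0.22,0,0,20,0,0.22,0,0,0,0,0.22]'
python3 -c "
from h import *
st();plates('w5.png')"
```

```text
time: 7.8
tool_pos: [0.6128, -0.0388, 0.015]
tool_rot: [-3.138, 0.019, 3.011]
contact_force: [17.7, -10.9, -3.5]
opening: 0.0201
grip_force: 8.8
t 7.8 tcp [612.8 -38.8  15. ] tray [102.9 -63.1] rot [-3.138  0.019  3.011] F tray [18.9 -8.5] -3.5 q6 -1.63 open 0.0201
time: 8.4
tool_pos: [0.6361, -0.039, 0.1263]
tool_rot: [-3.141, 0.008, 3.011]
contact_force: [-0.1, 0.4, 0.3]
opening: 0.0202
grip_force: 0.0
t 8.4 tcp [636.1 -39.  126.3] tray [126.  -60.3] rot [-3.141  0.008  3.011] F tray [-0.2  0.4] 0.3 q6 -1.62 open 0.0202
40 17630 x [ 1.4 90.6] y [-126.9   -8.5] [ 46.  -67.7] [120.3  90.5] 88.6
34.5 1761 x [-0.6 90.8] y [-141.8  -28.5] [ 44.4 -82.1] [ 91.4 119.4] 1.14
28.5 32 x [-0.8  0.6] y [-140.1  -21.5] 
22.5 63 x [-0.8 95.3] y [-143.6  -12.2] 
16.5 879 x [ 95.4 103.2] y [-130.5  -12.7]
```

View pics/w5.png

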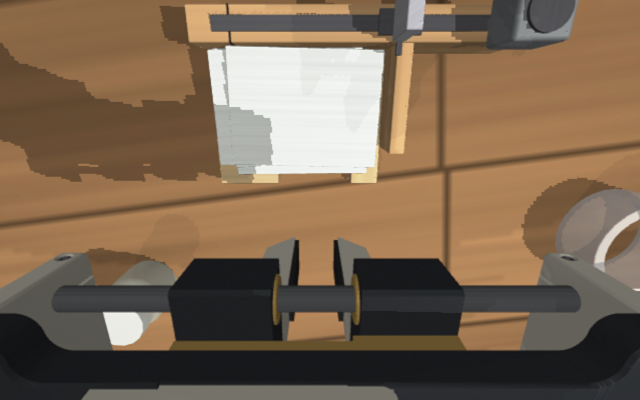

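Four plates are flush in x. Plate 1, the bottom one (top at z 18), still protrudes to x≈99–103, so the fingers need to go lower.

```bash
python3 -m handwheel '[0,0,-45,0,0.22,0,0,-40,0,0.22,0,0,-20,0,0.22,0,0,-5,0,0.22,0,0,-3,0,0.22,0,0,0,0,0.22,0,0,0,0,0.22]'
python3 -c "
from h import *
st()"; python3 -m handwheel '[0,0,-2,0,0.22,0,0,-2,0,0.22,0,0,0,0,0.22]'
python3 -c "
from h import *
st();im,d,c=snap('side','s1.png');u,v=map(int,proj(c,[.6,-.06,.03]));cv2.imwrite('pics/s1c.png',cv2.resize(im[v-60:v+40,u-80:u+80],None,fx=5,fy=5,interpolation=2))"
```

```text
time: 9.15
tool_pos: [0.6351, -0.0389, 0.0098]
tool_rot: [-3.142, 0.002, 3.011]
contact_force: [0.1, 0.0, 0.2]
opening: 0.0203
grip_force: 0.0
t 9.15 tcp [635.1 -38.9   9.8] tray [125.  -60.3] rot [-3.142e+00  2.000e-03  3.011e+00] F tray [0.1 0.1] 0.2 q6 -1.62 open 0.0203
time: 9.45
tool_pos: [0.6343, -0.0388, 0.0046]
tool_rot: [3.141, 0.0, 3.011]
contact_force: [0.0, 0.5, -0.2]
opening: 0.0201
grip_force: 0.0
t 9.45 tcp [634.3 -38.8   4.6] tray [124.1 -60.3] rot [3.141 0.    3.011] F tray [-0.   0.5] -0.2 q6 -1.62 open 0.0201
```

View pics/s1c.png

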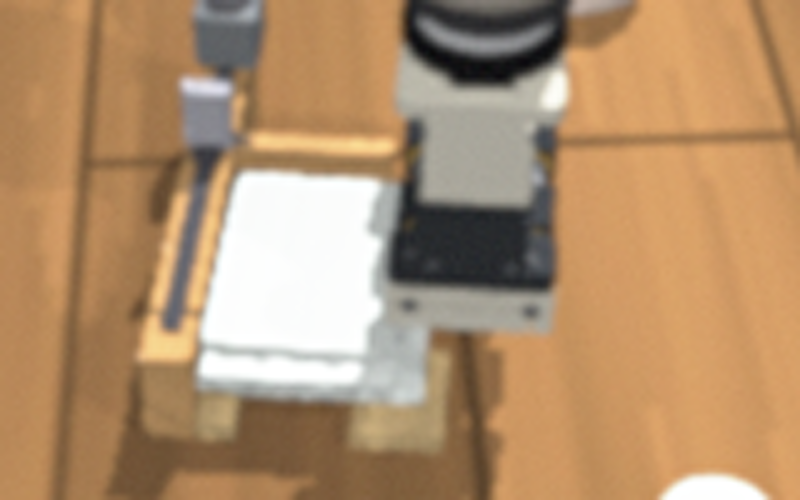

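The side crop shows the fingers just off the +x edge, clear of the table and stack.

```bash
python3 -m handwheel '[-4,0.5,0,0,0.22,-4,0.5,0,0,0.22,-4,0.5,0,0,0.22,-3,0.4,0,0,0.22,-2,0.3,0,0,0.22,-2,0.3,0,0,0.22,0,0,0,0,0.22]'
python3 -c "
from h import *
st()"; python3 -m handwheel '[-2,0.3,0,0,0.22,-2,0.3,0,0,0.22,-1,0.1,0,0,0.22,0,0,0,0,0.22]'
python3 -c "
from h import *
st()"
```

```text
time: 10.2
tool_pos: [0.617, -0.0366, 0.0049]
tool_rot: [-3.142, 0.005, 3.011]
contact_force: [5.8, -0.5, -4.7]
opening: 0.0201
grip_force: 3.1
t 10.2 tcp [617.  -36.6   4.9] tray [106.7 -60.4] rot [-3.142  0.005  3.011] F tray [5.8 0.2] -4.7 q6 -1.62 open 0.0201
time: 10.6
tool_pos: [0.6136, -0.0367, 0.0055]
tool_rot: [-3.141, 0.008, 3.011]
contact_force: [9.5, -2.6, -4.6]
opening: 0.0204
grip_force: 4.8
t 10.6 tcp [613.6 -36.7   5.5] tray [103.4 -60.9] rot [-3.141  0.008  3.011] F tray [ 9.7 -1.4] -4.6 q6 -1.62 open 0.0204
```

```bash
python3 -m handwheel '[-2,0.3,0,0,0.22,-2,0.3,0,0,0.22,0,0,0,0,0.22]'
python3 -c "
from h import *
st()"; python3 -m handwheel '[4,-0.5,0,0,0.22,15,-2,0,0,0.22,12,-1,20,0,0.22,0,0,50,0,0.22,0,0,45,0,0.22,0,0,0,0,0.22]'
python3 -c "
from h import *
st();plates('w6.png')"
```

```text
time: 10.9
tool_pos: [0.6128, -0.0375, 0.0069]
tool_rot: [-3.139, 0.016, 3.011]
contact_force: [15.0, -7.1, -2.9]
opening: 0.02
grip_force: 8.1
t 10.9 tcp [612.8 -37.5   6.9] tray [102.6 -61.8] rot [-3.139  0.016  3.011] F tray [15.8 -5.1] -2.9 q6 -1.62 open 0.02
time: 11.5
tool_pos: [0.6408, -0.0391, 0.1269]
tool_rot: [-3.141, 0.013, 3.011]
contact_force: [1.1, -0.1, 0.5]
opening: 0.0202
grip_force: 0.0
t 11.5 tcp [640.8 -39.1 126.9] tray [130.7 -59.7] rot [-3.141  0.013  3.011] F tray [1.1 0.1] 0.5 q6 -1.62 open 0.0202
40 17921 x [ 1.2 89.9] y [-127.3   -8.7] [ 45.6 -68.1] [120.5  89.9] 88.94
34.5 1754 x [-0.7 90. ] y [-142.   -29.7] [ 44.5 -82.5] [ 91.1 119. ] 0.29
28.5 25 x [-0.8  0.2] y [-140.   -17.5] 
22.5 1 
16.5 1
```

All plates now sit at x 0–90 within about 1 mm. Next I turn the tool 90° and push from the −y notch.

```bash
python3 -m handwheel '[-12,-12,0,-0.142,0.08,-12,-12,0,-0.142,0.08,-12,-12,0,-0.142,0.08,-12,-12,0,-0.142,0.08,-12,-12,0,-0.142,0.08,-12,-12,0,-0.142,0.08,-12,-12,0,-0.142,0.08,-12,-9,0,-0.142,0.08]'; python3 -m handwheel '[-2,0,0,-0.142,0.08,0,0,0,-0.142,0.08,0,0,0,-0.142,0.08,0,0,-20,0,0.08,0,0,-30,0,0.08,0,0,-30,0,0.08,0,0,0,0,0.08,0,0,0,0,0.08]'
python3 -c "
from h import *
st();print(w(45,-165))"
```

```text
time: 12.35
tool_pos: [0.5397, -0.1317, 0.1182]
tool_rot: [-3.14, -0.002, 1.869]
contact_force: [0.8, -0.0, -0.5]
opening: 0.0075
grip_force: 0.0
time: 13.15
tool_pos: [0.5386, -0.1312, 0.039]
tool_rot: [-3.139, -0.001, 1.449]
contact_force: [-0.4, -0.3, 0.1]
opening: 0.0073
grip_force: 0.0
t 13.15 tcp [ 538.6 -131.2   39. ] tray [  41.2 -164.4] rot [-3.139e+00 -1.000e-03  1.449e+00] F tray [-0.3 -0.3] 0.1 q6 -0.26 open 0.0073
[ 542.23065168 -132.34124888]
```

```bash
python3 -m handwheel '[4,-1,-20,-0.008,0.08,0,0,-11,0,0.08,0,0,-3,0,0.08,0,0,0,0,0.08,0,0,0,0,0.08]'
python3 -c "
from h import *
st()"; python3 -m handwheel '[0.5,4,0,0,0.08,0.5,4,0,0,0.08,0.5,3,0,0,0.08,0.4,3,0,0,0.08,0.4,3,0,0,0.08,0,0,0,0,0.08]'
python3 -c "
from h import *
st()"
```

```text
time: 13.65
tool_pos: [0.5437, -0.1326, 0.0064]
tool_rot: [3.14, 0.0, 1.441]
contact_force: [-0.6, 0.4, 0.6]
opening: 0.0077
grip_force: 0.0
t 13.65 tcp [ 543.7 -132.6    6.4] tray [  46.5 -165.1] rot [3.14  0.    1.441] F tray [-0.7  0.3] 0.6 q6 -0.25 open 0.0077
time: 14.25
tool_pos: [0.546, -0.1157, 0.0059]
tool_rot: [3.14, 0.001, 1.441]
contact_force: [0.2, -3.7, 1.5]
opening: 0.0071
grip_force: 1.7
t 14.25 tcp [ 546.  -115.7    5.9] tray [  46.6 -148. ] rot [3.140e+00 1.000e-03 1.441e+00] F tray [ 0.7 -3.7] 1.5 q6 -0.22 open 0.0071
```

Contact is made; I continue 15 mm to the end fence.

```bash
python3 -m handwheel '[0.4,3,0,0,0.08,0.4,3,0,0,0.08,0.3,2,0,0,0.08,0.3,2,0,0,0.08,0.3,2,0,0,0.08,0,0,0,0,0.08]'
python3 -c "
from h import *
st()"; python3 -m handwheel '[0.1,1,0,0,0.08,0.1,1,0,0,0.08,0.1,1,0,0,0.08,0,0,0,0,0.08]'
python3 -c "
from h import *
st()"
```

```text
time: 14.85
tool_pos: [0.5477, -0.1047, 0.0059]
tool_rot: [3.14, 0.002, 1.441]
contact_force: [-1.6, -8.5, 2.4]
opening: 0.0073
grip_force: 3.9
t 14.85 tcp [ 547.7 -104.7    5.9] tray [  46.9 -136.9] rot [3.140e+00 2.000e-03 1.441e+00] F tray [-0.5 -8.6] 2.4 q6 -0.19 open 0.0073
time: 15.25
tool_pos: [0.548, -0.1021, 0.0059]
tool_rot: [3.14, 0.002, 1.441]
contact_force: [-2.1, -9.9, 2.1]
opening: 0.0069
grip_force: 4.8
t 15.25 tcp [ 548.  -102.1    5.9] tray [  46.8 -134.3] rot [3.140e+00 2.000e-03 1.441e+00] F tray [ -0.8 -10.1] 2.1 q6 -0.19 open 0.0069
```

```bash
python3 -m handwheel '[0.2,1.5,0,0,0.08,0.2,1.5,0,0,0.08,0.1,1,0,0,0.08,0,0,0,0,0.08]'
python3 -c "
from h import *
st()"; python3 -m handwheel '[-0.5,-4,0,0,0.08,-2,-15,0,0,0.08,-2,-12,20,0,0.08,0,0,50,0,0.08,0,0,45,0,0.08,0,0,0,0,0.08,0,0,0,0,0.08]'
python3 -c "
from h import *
st();plates('w7.png')"
```

```text
time: 15.65
tool_pos: [0.5479, -0.1015, 0.006]
tool_rot: [3.14, 0.007, 1.442]
contact_force: [-6.7, -24.9, 2.5]
opening: 0.0074
grip_force: 12.9
t 15.65 tcp [ 547.9 -101.5    6. ] tray [  46.7 -133.7] rot [3.14  0.007 1.442] F tray [ -3.4 -25.6] 2.5 q6 -0.18 open 0.0074
time: 16.35
tool_pos: [0.5439, -0.1276, 0.1213]
tool_rot: [3.14, -0.0, 1.441]
contact_force: [0.4, 0.4, -0.8]
opening: 0.0075
grip_force: 0.0
t 16.35 tcp [ 543.9 -127.6  121.3] tray [  46.  -160.1] rot [ 3.14  -0.     1.441] F tray [0.4 0.4] -0.8 q6 -0.24 open 0.0075
40 19167 x [ 2.9 91.7] y [-119.2   -3.2] [ 47.3 -61.1] [117.1  90.3] 89.91
34.5 48 x [0.9 1.5] y [-87.1  -1.9] 
28.5 25 x [-0.6  0.2] y [-119.6  -91.3] 
22.5 0 
16.5 0
```

View pics/w7.png

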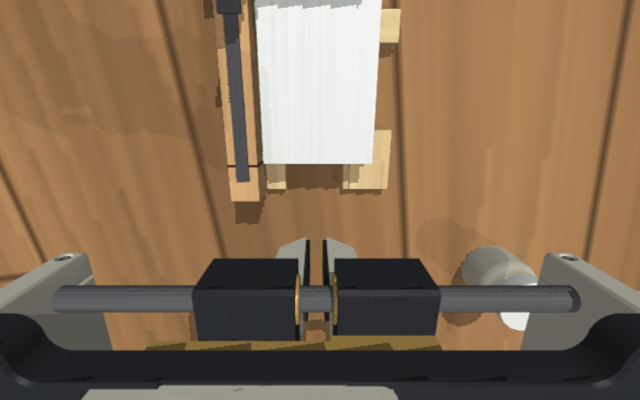

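The −y ends are now level with the black line (row 163 in the image). The top plate may sit about 1–1.5 mm off the side fence, so I'll repeat the x tap low.

```bash
python3 -m handwheel '[8,10,0,0.142,0.15,12,11,0,0.142,0.22,12,11,0,0.142,0.22,12,11,0,0.142,0.22,12,11,0,0.142,0.22,12,11,0,0.142,0.22,12,11,0,0.142,0.22,12,11,0,0.142,0.22]'; python3 -m handwheel '[5,1,0,0.142,0.22,0,0,0,0.142,0.22,0,0,0,0.15,0.22,0,0,-30,0,0.22,0,0,-40,0,0.22,0,0,-20,0,0.22,0,0,0,0,0.22,0,0,0,0,0.22]'
python3 -c "
from h import *
st();print(w(130,-60))
im=cv2.imread('pics/w7.png');g=im[150:180,228:236].mean(-1).mean(-1);print(g.round())"
```

```text
time: 17.2
tool_pos: [0.6348, -0.0397, 0.1178]
tool_rot: [-3.14, -0.004, 2.583]
contact_force: [-0.0, -0.1, 0.2]
opening: 0.0204
grip_force: 0.0
time: 18.0
tool_pos: [0.64, -0.0394, 0.0294]
tool_rot: [3.141, -0.003, 3.011]
contact_force: [0.5, -0.7, 0.2]
opening: 0.0204
grip_force: 0.0
t 18.0 tcp [640.  -39.4  29.4] tray [129.9 -60.1] rot [ 3.141e+00 -3.000e-03  3.011e+00] F tray [ 0.6 -0.7] 0.2 q6 -1.62 open 0.0204
[640.12499763 -39.24615216]
[143. 145. 146. 146. 146. 147. 149. 147. 148. 149. 148. 153. 156. 156.
 143.  68.  55. 110. 155. 154. 153. 154. 155. 154. 151. 151. 150. 150.
 151. 151.]
```

```bash
python3 -m handwheel '[0,0,-18,0,0.22,-8,1,-6,0,0.22,-7,1,0,0,0.22,-4,0.5,0,0,0.22,-3,0.4,0,0,0.22,-2,0.3,0,0,0.22,-1,0.1,0,0,0.22,0,0,0,0,0.22]'
python3 -c "
from h import *
st()"; python3 -m handwheel '[-1.5,0.2,0,0,0.22,-1.5,0.2,0,0,0.22,0,0,0,0,0.22]'
python3 -c "
from h import *
st()"
```

```text
time: 18.8
tool_pos: [0.6157, -0.0362, 0.0068]
tool_rot: [3.142, 0.0, 3.011]
contact_force: [0.9, 0.3, -0.3]
opening: 0.0202
grip_force: 0.0
t 18.8 tcp [615.7 -36.2   6.8] tray [105.4 -60.2] rot [3.142 0.    3.011] F tray [0.8 0.4] -0.3 q6 -1.62 open 0.0202
time: 19.1
tool_pos: [0.6132, -0.036, 0.0067]
tool_rot: [-3.142, 0.002, 3.011]
contact_force: [1.8, -0.6, -1.5]
opening: 0.0206
grip_force: 1.3
t 19.1 tcp [613.2 -36.    6.7] tray [102.9 -60.3] rot [-3.142e+00  2.000e-03  3.011e+00] F tray [ 1.9 -0.4] -1.5 q6 -1.62 open 0.0206
```

```bash
python3 -m handwheel '[-1.5,0.2,0,0,0.22,-1.5,0.2,0,0,0.22,0,0,0,0,0.22]'
python3 -c "
from h import *
st()"; python3 -m handwheel '[-1.5,0.2,0,0,0.22,-1,0.1,0,0,0.22,0,0,0,0,0.22]'
python3 -c "
from h import *
st()"
```

```text
time: 19.4
tool_pos: [0.6124, -0.0362, 0.0072]
tool_rot: [-3.141, 0.007, 3.011]
contact_force: [8.8, -2.1, -3.9]
opening: 0.0201
grip_force: 4.4
t 19.4 tcp [612.4 -36.2   7.2] tray [102.1 -60.5] rot [-3.141  0.007  3.011] F tray [ 9. -1.] -3.9 q6 -1.62 open 0.0201
time: 19.7
tool_pos: [0.6117, -0.0367, 0.0079]
tool_rot: [-3.14, 0.011, 3.011]
contact_force: [12.8, -4.7, -3.9]
opening: 0.0202
grip_force: 6.4
t 19.7 tcp [611.7 -36.7   7.9] tray [101.4 -61.1] rot [-3.14   0.011  3.011] F tray [13.3 -3. ] -3.9 q6 -1.62 open 0.0202
```

```bash
python3 -m handwheel '[4,-0.5,0,0,0.22,15,-2,0,0,0.22,12,-1,20,0,0.22,0,0,45,0,0.22,0,0,25,-0.142,0.22,-12,-12,0,-0.142,0.08,-12,-12,0,-0.142,0.08,-12,-12,0,-0.142,0.08]'
python3 -c "
from h import *
st();plates('w8.png')" ; python3 -m handwheel '[-12,-12,0,-0.142,0.08,-12,-12,0,-0.142,0.08,-12,-12,0,-0.142,0.08,-12,-12,0,-0.142,0.08,-12,-9,0,-0.142,0.08,0,0,0,-0.142,0.08,0,0,0,-0.15,0.08,0,0,0,0,0.08]'
python3 -c "
from h import *
st();plates('w9.png');print(w(45,-155))"
```

```text
time: 20.5
tool_pos: [0.601, -0.0746, 0.0965]
tool_rot: [-3.141, -0.001, 2.437]
contact_force: [0.4, -0.3, 0.3]
opening: 0.0077
grip_force: 0.0
t 20.5 tcp [601.  -74.6  96.5] tray [  95.7 -100.1] rot [-3.141e+00 -1.000e-03  2.437e+00] F tray [ 0.5 -0.3] 0.3 q6 -1.12 open 0.0077
40 20883 x [ 0.5 89.2] y [-119.5   -1.5] [ 45.  -60.8] [120.   90.1] 89.55
34.5 37 x [-0.8 -0.6] y [-113.   -16.2] 
28.5 2 
22.5 0 
16.5 0 
time: 21.35
tool_pos: [0.5418, -0.1313, 0.0964]
tool_rot: [-3.141, -0.0, 1.441]
contact_force: [-0.7, 0.4, -0.9]
opening: 0.0075
grip_force: 0.0
t 21.35 tcp [ 541.8 -131.3   96.4] tray [  44.5 -164. ] rot [-3.141 -0.     1.441] F tray [-0.8  0.3] -0.9 q6 -0.25 open 0.0075
40 21532 x [ 0.5 89.2] y [-119.5  -14.4] [ 44.8 -67.1] [106.9  90.2] 89.65
34.5 0 
28.5 0 
22.5 0 
16.5 0 
[ 543.52699311 -122.42562994]
```

```bash
python3 -m handwheel '[2,-1,-40,0,0.08,0,0,-40,0,0.08,0,0,-9,0,0.08,1,9,0,0,0.08,1,9,0,0,0.08,0.7,6,0,0,0.08,0.3,3,0,0,0.08,0,0,0,0,0.08]'
python3 -c "
from h import *
st()"; python3 -m handwheel '[0.1,2,0,0,0.08,0,2,0,0,0.08,0,0,0,0,0.08]'
python3 -c "
from h import *
st()"
```

```text
time: 22.2
tool_pos: [0.5477, -0.1051, 0.0086]
tool_rot: [3.14, 0.0, 1.442]
contact_force: [0.0, 1.0, 0.1]
opening: 0.0073
grip_force: 0.0
t 22.2 tcp [ 547.7 -105.1    8.6] tray [  46.9 -137.2] rot [3.14  0.    1.442] F tray [-0.1  1. ] 0.1 q6 -0.2 open 0.0073
time: 22.5
tool_pos: [0.5474, -0.1021, 0.0078]
tool_rot: [3.141, 0.001, 1.441]
contact_force: [-0.5, -1.8, 2.0]
opening: 0.0073
grip_force: 1.1
t 22.5 tcp [ 547.4 -102.1    7.8] tray [  46.2 -134.3] rot [3.141e+00 1.000e-03 1.441e+00] F tray [-0.3 -1.9] 2.0 q6 -0.19 open 0.0073
```

```bash
python3 -m handwheel '[0,0.8,0,0,0.08,0,0.7,0,0,0.08,0,0,0,0,0.08]'
python3 -c "
from h import *
st()"; python3 -m handwheel '[-0.1,0.6,0,0,0.08,-0.1,0.6,0,0,0.08,0,0,0,0,0.08]'
python3 -c "
from h import *
st()"
```

```text
time: 22.8
tool_pos: [0.5475, -0.1015, 0.0078]
tool_rot: [3.14, 0.002, 1.441]
contact_force: [-1.5, -6.3, 2.5]
opening: 0.0076
grip_force: 3.4
t 22.8 tcp [ 547.5 -101.5    7.8] tray [  46.2 -133.8] rot [3.140e+00 2.000e-03 1.441e+00] F tray [-0.7 -6.4] 2.5 q6 -0.19 open 0.0076
time: 23.1
tool_pos: [0.5476, -0.1011, 0.0079]
tool_rot: [3.14, 0.003, 1.441]
contact_force: [-0.7, -11.3, 1.4]
opening: 0.007
grip_force: 5.1
t 23.1 tcp [ 547.6 -101.1    7.9] tray [  46.3 -133.4] rot [3.140e+00 3.000e-03 1.441e+00] F tray [  0.8 -11.3] 1.4 q6 -0.19 open 0.007
```

```bash
python3 -m handwheel '[-0.5,-4,0,0,0.08,-2,-15,0,0,0,-2,-8,35,0,0,0,0,45,0,0,0,0,40,0,0,0,0,0,0,0]'
python3 -c "
from h import *
st();plates('w10.png')"; python3 -m handwheel '[-8,38,0,0,0,-8,42,0,0,0,-8,42,0,0,0,-8,42,0,0,0,-8,35,0,0,0,0,0,0,0,0,0,0,0,0,0]'
python3 -c "
from h import *
st();print(w(-21,33))"
```

```text
time: 23.7
tool_pos: [0.5454, -0.1277, 0.1331]
tool_rot: [3.131, 0.002, 1.44]
contact_force: [-0.3, 0.4, -0.2]
opening: 0.0005
grip_force: 0.0
t 23.7 tcp [ 545.4 -127.7  133.1] tray [  47.5 -160. ] rot [3.131e+00 2.000e-03 1.440e+00] F tray [-0.3  0.4] -0.2 q6 -0.24 open 0.0005
40 17752 x [ 0.7 89.3] y [-118.9   -1. ] [ 45.1 -59.8] [118.9  90. ] 89.84
34.5 0 
28.5 0 
22.5 0 
16.5 0 
time: 24.45
tool_pos: [0.5017, 0.0733, 0.1263]
tool_rot: [-3.139, 0.001, 1.443]
contact_force: [0.2, -0.2, -0.3]
opening: 0.0003
grip_force: 0.0
t 24.45 tcp [501.7  73.3 126.3] tray [-21.8  33.7] rot [-3.139e+00  1.000e-03  1.443e+00] F tray [ 0.2 -0.2] -0.3 q6 0.12 open 0.0003
[502.45512694  72.54385949]
```

The stack is square: centre (45.1, −59.8), 90 × 119. I now lower the closed fingers behind the gauge tab.

```bash
python3 -m handwheel '[0,0,-30,0,0,0,0,-18,0,0,0,0,-6,0,0,0,0,0,0,0,-0.5,-4,0,0,0,-0.7,-5,0,0,0,-0.7,-5,0,0,0,0,0,0,0,0]'
python3 -c "
from h import *
st()"; python3 -m handwheel '[-0.7,-5,0,0,0,-0.7,-5,0,0,0,-1.3,-10,0,0,0,0,0,0,0,0]'
python3 -c "
from h import *
st()"
```

```text
time: 25.25
tool_pos: [0.5008, 0.0583, 0.0741]
tool_rot: [3.141, 0.0, 1.44]
contact_force: [0.3, 0.3, -0.5]
opening: 0.0004
grip_force: 0.0
t 25.25 tcp [500.8  58.3  74.1] tray [-20.8  18.7] rot [3.141 0.    1.44 ] F tray [0.3 0.3] -0.5 q6 0.09 open 0.0004
time: 25.65
tool_pos: [0.498, 0.0382, 0.0737]
tool_rot: [3.141, 0.0, 1.44]
contact_force: [0.5, 2.6, 1.6]
opening: 0.0006
grip_force: 1.1
t 25.65 tcp [498.   38.2  73.7] tray [-21.   -1.6] rot [3.141 0.    1.44 ] F tray [0.2 2.7] 1.6 q6 0.05 open 0.0006
```

```bash
python3 -m handwheel '[-2,-15,0,0,0,-2,-16,0,0,0,-2,-16,0,0,0,-2,-16,0,0,0,-2,-15,0,0,0,-1.3,-10,0,0,0,-0.7,-5,0,0,0,0,0,0,0,0]'
cat >> h.py <<'E'
def tab(f=None,n='wrist'):
    im,d,c=snap(n,f); P=cloud(d,c); T=t(P*1000); Z=P[...,2]*1000
    m=(Z>87)&(Z<93)&(abs(T[...,0]+21)<20)&(T[...,1]<60)&(T[...,1]>-170)
    if m.sum()>10: print('tab',m.sum(),'x',np.percentile(T[m][:,0],[2,98]).round(1),'y',np.percentile(T[m][:,1],[1,10,50,90,99]).round(1), 'px',np.argwhere(m).mean(0).round())
    return im,T,Z,m,c
E
python3 -c "
from h import *
st();im,T,Z,m,c=tab('w11.png'); print('mark px',proj(c,np.r_[w(-12,-120),52]/1000)); tab('t11.png','top')"
```

```text
time: 26.45
tool_pos: [0.4859, -0.0539, 0.0737]
tool_rot: [3.141, -0.001, 1.44]
contact_force: [0.9, 5.4, 3.7]
opening: 0.0002
grip_force: 3.0
t 26.45 tcp [485.9 -53.9  73.7] tray [-21.  -94.6] rot [ 3.141e+00 -1.000e-03  1.440e+00] F tray [0.2 5.5] 3.7 q6 -0.14 open 0.0002
tab 252 x [-35.7  -6.8] y [-83.6 -83.  -81.6 -81.2 -81. ] px [246. 316.]
mark px (np.float64(328.76746044040516), np.float64(270.1567169740683))
```

View pics/w11.png

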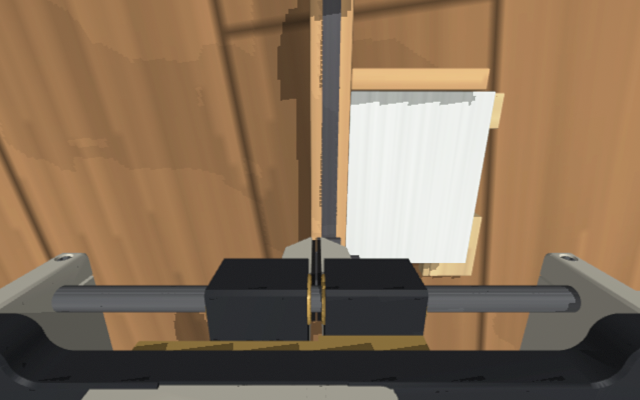

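The tab is hidden behind the fingers in the wrist view (fingers at (315,260)), so I measure it with the side camera.

```bash
cat >> h.py <<'E'
def tabside(f=None):
    im,d,c=snap('side',f); P=cloud(d,c); T=t(P*1000); Z=P[...,2]*1000; x,y=T[...,0],T[...,1]
    m=(Z>60)&(Z<86)&(x>-31)&(x<-11)&(y>-150)&(y<20)
    g=y[m]; print('tab pts',m.sum(),'y pct',np.percentile(g,[5,25,50,75,95]).round(1))
    e=(Z>39)&(Z<46)&(x>10)&(x<80)&(y>-135)&(y<10); print('stack y',np.percentile(y[e],[.5,2,50,98]).round(1))
    q=(Z>46)&(Z<60)&(x>-7)&(x<3)&(y>-140)&(y<-5); print('tongue?',[tuple(r.round(1)) for r in np.c_[T[q],Z[q]][:14]])
    f2=(Z>46)&(Z<57)&(x>-24)&(x<0); print('fence end',np.percentile(y[f2],[.5,1]).round(1))
    return im,T,Z,c
E
python3 -c "
from h import *
im,T,Z,c=tabside('s2.png')
u,v=map(int,proj(c,np.r_[w(0,-110),60]/1000));cv2.imwrite('pics/s2c.png',cv2.resize(im[v-35:v+35,u-50:u+50],None,fx=8,fy=8,interpolation=2))"
```

```text
tab pts 42 y pct [-117.7 -116.3 -115.4 -114.5 -113.2]
stack y [-123.7 -122.3  -66.7   -2.3]
tongue? [(np.float64(-5.4), np.float64(-6.5), np.float64(52.0)), (np.float64(-2.9), np.float64(-6.2), np.float64(51.9)), (np.float64(-0.6), np.float64(-5.0), np.float64(51.1)), (np.float64(-5.1), np.float64(-9.0), np.float64(50.8)), (np.float64(-2.2), np.float64(-11.2), np.float64(52.9)), (np.float64(-0.0), np.float64(-8.9), np.float64(51.2)), (np.float64(-6.6), np.float64(-15.7), np.float64(53.2)), (np.float64(-4.7), np.float64(-12.1), np.float64(50.2)), (np.float64(-1.7), np.float64(-14.7), np.float64(52.7)), (np.float64(0.5), np.float64(-12.8), np.float64(51.2)), (np.float64(-6.3), np.float64(-18.2), np.float64(52.0)), (np.float64(-3.9), np.float64(-18.0), np.float64(52.0)), (np.float64(-1.3), np.float64(-17.9), np.float64(52.2)), (np.float64(0.7), np.float64(-14.9), np.float64(49.7))]
fence end [-154.  -153.3]
```

View pics/s2c.png

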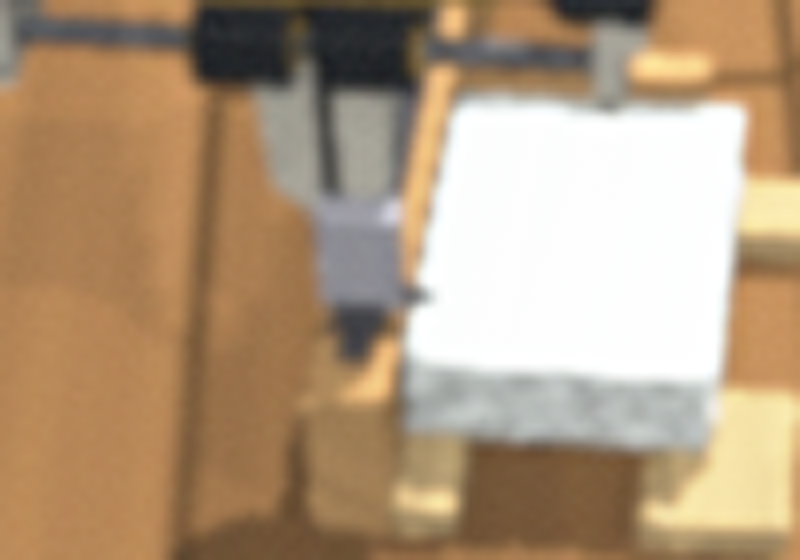

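The side crop shows the tab at (360,250), its tongue at (415,295), and the stack's free top edge at v≈370. I'll compute both rays in the same image so the calibration bias cancels.

```bash
cat >> h.py <<'E'
def gpix(im,c):
    g=cv2.cvtColor(im,cv2.COLOR_BGR2GRAY).astype(float); hs=cv2.cvtColor(im,cv2.COLOR_BGR2HSV)
    # stack free top edge: white->grey transition down columns
    e=[]
    for x in range(20,75,5):
        u,v=proj(c,np.r_[w(x,-120),42]/1000); u=int(round(u)); col=g[int(v)-8:int(v)+8,u]; d=np.diff(col); i=d.argmin()
        i0=max(i-1,0); ww=-d[i0:i+2].clip(max=0); vv=int(v)-8+.5+(ww*np.arange(i0,i+2)).sum()/ww.sum(); e.append(t(ray(c,u,vv,.042)*1000)[1])
    print('stack end y',np.round(e,1),np.median(e).round(2)); return np.median(e)
E
python3 - <<'E'
from h import *
im=cv2.imread('pics/s2.png'); c=eyes.calibration('side')
gpix(im,c)
u0,v0=map(int,proj(c,np.r_[w(0,-110),60]/1000)); u0-=50; v0-=35
for n,cu,cv_,z in(('tongue ctr',415,295,51.5),('tab front top',355,226,90),('tab front bottom',355,304,54)):
    u,v=u0+cu/8-.44,v0+cv_/8-.44; print(n,u,v,t(ray(c,u,v,z/1000)*1000).round(1))
u=int(u0+355/8);print(cv2.cvtColor(im,cv2.COLOR_BGR2GRAY)[v0+20:v0+50,u-1:u+9])
E
```

```text
stack end y [-124.4 -125.6 -124.9 -124.3 -124.3 -123.7 -123.9 -124.5 -125.8 -125.5
 -125.3] -124.53
tongue ctr 280.435 236.435 [   1.7 -104.7]
tab front top 272.935 227.81 [ -11.8 -117.7]
tab front bottom 272.935 237.56 [ -14.7 -112.4]
[[156 166 165 164 160 146 119 121 164 194]
 [156 165 164 164 162 148 123 131 172 197]
 [155 166 165 165 163 146 120 138 183 200]
 [150 162 160 163 158 142 127 149 190 201]
 [149 157 160 156 153 153 153 169 196 199]
 [152 158 155 154 160 183 196 192 199 190]
 [158 158 158 159 174 202 209 199 195 185]
 [158 158 158 161 176 197 200 194 196 188]
 [146 147 148 149 154 162 166 183 194 192]
 [140 142 140 140 139 140 148 174 190 191]
 [140 141 143 141 140 140 147 167 181 185]
 [140 140 143 142 141 137 143 165 173 177]
 [141 141 141 142 140 137 140 162 176 192]
 [141 143 141 142 140 139 141 161 181 215]
 [141 140 141 141 140 136 138 153 177 227]
 [141 143 142 141 142 138 133 136 154 206]
 [138 140 142 142 138 138 130 117 119 150]
 [122 125 125 126 127 133 134 120 123 155]
 [ 90  91  91  93 100 121 135 140 176 225]
 [ 69  69  70  71  82 105 134 158 218 253]
 [ 65  65  66  68  76  98 123 159 230 255]
 [ 68  62  68  73  91 111 126 165 233 254]
 [ 74  65  71  94 127 151 156 184 240 254]
 [ 76  67  81 115 164 188 182 190 234 252]
 [ 88  82  94 134 181 196 177 170 211 238]
 [113 109 122 161 195 191 160 150 184 209]
 [135 139 154 184 201 185 142 138 175 196]
 [148 162 183 200 206 183 136 137 178 196]
 [169 183 200 206 203 177 130 140 176 189]
 [175 186 192 194 184 153 121 128 160 173]]
```

```bash
cat >> h.py <<'E'
def front(im,c,ytab):
    # tab front face: bottom (z54) edge and top (z90) edge of the face, columns in tab, subpixel
    g=cv2.cvtColor(im,cv2.COLOR_BGR2GRAY).astype(float); out=[]
    for z in (54,90):
        r=[]
        for x in (-27,-24,-21,-18):
            u,v=proj(c,np.r_[w(x,ytab-8),z]/1000); u=int(round(u)); a=int(v)-5; d=np.diff(g[a:a+11,u]); i=np.clip(d.argmin(),1,8)
            ww=(-d[i-1:i+2]).clip(min=0); vv=a+.5+(ww*np.arange(i-1,i+2)).sum()/ww.sum(); r.append(t(ray(c,u,vv,z/1000)*1000)[1])
        out.append(np.round(r,1))
    print('front edges z54,z90:',*out,[np.median(o) for o in out])
E
python3 - <<'E'
from h import *
z=np.load('pics/side0.npz'); c=eyes.calibration('side')
print(abs(c['world_to_cam']-z['world_to_cam']).max())
front(z['im'],c,0); front(cv2.imread('pics/s1.png'),c,0); front(cv2.imread('pics/s2.png'),c,-108)
for im,d in((z['im'],z['d']),):
    P=cloud(d,c); T=t(P*1000); Z=P[...,2]*1000; x,y=T[...,0],T[...,1]
    m=(Z>60)&(Z<86)&(x>-31)&(x<-11)&(y>-40)&(y<20); print('home depth',m.sum(),np.percentile(y[m],[5,25,50,75,95]).round(1))
    m=(Z>49)&(Z<56)&(x>-22)&(x<-2)
    print('fence end',np.percentile(y[m],[.5,1,2]).round(1))
im=z['im'];u,v=map(int,proj(c,np.r_[w(0,0),60]/1000));print('crop',u-50,v-35)
cv2.imwrite('pics/s0c.png',cv2.resize(im[v-35:v+35,u-50:u+50],None,fx=8,fy=8,interpolation=2))
E
```

```text
0.0
front edges z54,z90: [-12.3  -4.8  -4.7  -4.3] [-6.3 -6.6 -6.8 -8. ] [np.float64(-4.75), np.float64(-6.699999999999999)]
front edges z54,z90: [-12.3  -5.2  -4.9  -4.8] [-6.  -6.1 -6.8 -8.1] [np.float64(-5.050000000000001), np.float64(-6.449999999999999)]
front edges z54,z90: [-102.5 -112.8 -113.1 -112.5] [-111.  -114.4 -116.8 -118.3] [np.float64(-112.65), np.float64(-115.6)]
home depth 39 [-10.2  -8.2  -7.5  -6.6  -5.5]
fence end [-154.1 -152.9 -152.2]
crop 235 170
```

Compared with the home image, the gauge is at 108 mm, so it needs 12 mm more.

```bash
python3 -m handwheel '[-0.8,-6,0,0,0,-0.5,-4,0,0,0,-0.3,-2.2,0,0,0,0,0,0,0,0]'
python3 -c "
from h import *
st(); im,T,Z,c=tabside('s3.png'); front(im,c,-120)" | grep -v tongue
```

```text
time: 27.0
tool_pos: [0.4843, -0.0656, 0.0737]
tool_rot: [3.141, -0.001, 1.44]
contact_force: [1.2, 6.5, 3.6]
opening: 0.0005
grip_force: 3.2
t 27.0 tcp [484.3 -65.6  73.7] tray [ -21.1 -106.3] rot [ 3.141e+00 -1.000e-03  1.440e+00] F tray [0.4 6.6] 3.6 q6 -0.16 open 0.0005
tab pts 50 y pct [-130.1 -128.4 -127.6 -126.1 -121.1]
stack y [-123.8 -122.4  -70.    -4.8]
fence end [-153.6 -153.4]
front edges z54,z90: [-111.9 -123.1 -125.5 -125.3] [-124.6 -124.7 -126.5 -125.4] [np.float64(-124.19999999999999), np.float64(-125.05000000000001)]
```

The gauge is at 120 mm within about 0.5 mm. I hold it, then let it run back.

```bash
python3 -m handwheel '[0,0,0,0,0,0,0,0,0,0,0,0,0,0,0,0,0,0,0,0,0,0,0,0,0,0,0,0,0,0,0,0,0,0,0,0,0,0,0,0]'; python3 -m handwheel '[0,0,0,0,0,0,0,0,0,0,0,0,0,0,0,0,0,0,0,0,0,0,0,0,0]'
python3 -c "
from h import *
tabside('s4.png')" | grep tab;  python3 -m handwheel '[2.5,20,0,0,0,4,30,0,0,0,4,30,0,0,0,4,30,0,0,0,2.5,20,0,0,0,1.3,10,0,0,0,0,0,0,0,0]'
python3 -c "
from h import *
st()"
```

```text
time: 27.85
tool_pos: [0.4844, -0.0653, 0.0737]
tool_rot: [3.141, -0.001, 1.441]
contact_force: [1.9, 6.6, 2.8]
opening: 0.0005
grip_force: 3.3
time: 28.35
tool_pos: [0.4843, -0.0653, 0.0737]
tool_rot: [3.141, -0.001, 1.441]
contact_force: [1.1, 6.0, 3.5]
opening: 0.0005
grip_force: 3.3
tab pts 49 y pct [-129.1 -127.7 -126.9 -126.2 -120.4]
time: 29.1
tool_pos: [0.5025, 0.0744, 0.0734]
tool_rot: [-3.141, 0.0, 1.442]
contact_force: [-0.1, 0.8, -0.2]
opening: 0.0003
grip_force: 0.0
t 29.1 tcp [502.5  74.4  73.4] tray [-21.2  34.8] rot [-3.141  0.     1.442] F tray [-0.2  0.8] -0.2 q6 0.12 open 0.0003
```

```bash
python3 -m handwheel '[0,0,40,0,0.2,0,0,45,0,0.4,0,-40,0,0,0.4,0,-48,0,0,0.4,0,-48,0,0,0.4,0,-48,0,0,0.4,0,-48,0,0,0.4,0,-48,0,0,0.4]' 30; python3 -m handwheel '[0,-48,0,0,0.4,-2,-48,0,0,0.4,-2,-35,0,0,0.4,-2,-12,0,0,0.4,0,0,0,0,0.4]'
cat > wt.py <<'E'
from h import *
def weight(f=None):
    im,d,c=snap('wrist',f); P=cloud(d,c)*1000; Z=P[...,2]
    for lo,hi in((14,22),(42,51)):
        m=(Z>lo)&(Z<hi)&(abs(P[...,0]-492)<90)&(abs(P[...,1]+375)<90); q=P[m][:,:2].astype(np.float32)
        r=cv2.minAreaRect(q); print(lo,m.sum(),np.round(r[0],1),np.round(r[1],1),round(r[2],1),np.median(Z[m]).round(1))
        b=np.argwhere(m); print(b.min(0),b.max(0))
E
python3 -c "
from wt import *
st(); weight('w12.png'); tabside('s5.png'); plates(None,'top')" | grep -v tongue
```

```text
time: 29.9
tool_pos: [0.5014, -0.2094, 0.1585]
tool_rot: [-3.141, 0.0, 1.439]
contact_force: [0.5, -0.3, 0.1]
opening: 0.0372
grip_force: 0.0
time: 30.4
tool_pos: [0.495, -0.3513, 0.1579]
tool_rot: [-3.141, -0.0, 1.437]
contact_force: [0.7, 0.1, -0.5]
opening: 0.0369
grip_force: 0.0
t 30.4 tcp [ 495.  -351.3  157.9] tray [  26.6 -388.2] rot [-3.141 -0.     1.437] F tray [0.7 0.2] -0.5 q6 -0.61 open 0.0369
14 2028 [ 494.7 -379.1] [49.9 69.8] 0.4 17.8
[181 292] [245 345]
42 649 [ 494.7 -379.1] [13.9 49.6] 0.4 46.7
[200 310] [247 329]Traceback (most recent call last):
  File "<string>", line 3, in <module>
    st(); weight('w12.png'); tabside('s5.png'); plates(None,'top')
                             ~~~~~~~^^^^^^^^^^
  File "h.py", line 45, in tabside
    g=y[m]; print('tab pts',m.sum(),'y pct',np.percentile(g,[5,25,50,75,95]).round(1))
                                            ~~~~~~~~~~~~~^^^^^^^^^^^^^^^^^^^
    return _quantile_unchecked(
        a, q, axis, out, overwrite_input, method, keepdims, weights)
    return _ureduce(a,
                    func=_quantile_ureduce_func,
    ...<5 lines>...
                    overwrite_input=overwrite_input,
                    method=method)
    r = func(a, **kwargs)
    result = _quantile(arr,
                       quantiles=q,
    ...<2 lines>...
                       out=out,
                       weights=wgt)
    slices_having_nans = np.isnan(arr[-1, ...])
                                  ~~~^^^^^^^^^
IndexError: index -1 is out of bounds for axis 0 with size 0
```

View pics/w12.png

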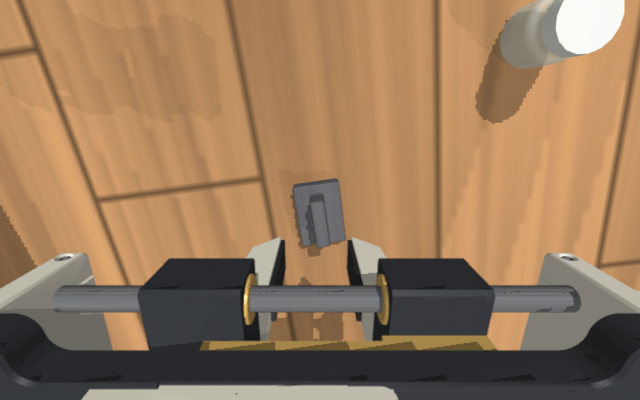

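The weight is centred at (494.7, −379.1) with yaw ≈ 0.007 (px (318,215)). I descend on the handle.

```bash
python3 -m handwheel '[0,-20,0,0.1,0.4,0,-8,-20,0.041,0.4,0,0,-40,0,0.4,0,0,-35,0,0.4,0,0,-15,0,0.4,0,0,-5,0,0.4,0,0,0,0,0.4,0,0,0,0,0.4]'
python3 -c "
from h import *
st()"
```

```text
time: 31.3
tool_pos: [0.4975, -0.377, 0.045]
tool_rot: [3.14, 0.002, 1.583]
contact_force: [1.1, -0.2, 0.8]
opening: 0.0368
grip_force: 0.0
t 31.3 tcp [ 497.5 -377.    45. ] tray [  32.4 -413.4] rot [3.140e+00 2.000e-03 1.583e+00] F tray [ 1.1 -0.1] 0.8 q6 -0.78 open 0.0368
```

```bash
python3 -m handwheel '[-2.8,-2,-5,-0.005,0.4,0,0,-4,0,0.4,0,0,0,0,0.4,0,0,0,0,0,0,0,0,0,0,0,0,0,0,0,0,0,0,0,0,0,0,0,0,0]' 35
python3 -c "
from h import *
st()"
```

```text
time: 32.1
tool_pos: [0.4943, -0.3792, 0.0347]
tool_rot: [3.14, 0.001, 1.577]
contact_force: [2.7, 0.3, -0.2]
opening: 0.0134
grip_force: 35.0
t 32.1 tcp [ 494.3 -379.2   34.7] tray [  29.5 -416. ] rot [3.140e+00 1.000e-03 1.577e+00] F tray [2.7 0.7] -0.2 q6 -0.78 open 0.0134
```

```bash
python3 -m handwheel '[0,0,15,0,0,0,0,35,0,0,0,0,40,0,0,0,0,15,0,0,4,20,0,0,0,7,40,0,0,0,7,45,0,-0.04,0,7,45,0,-0.04,0]'; python3 -m handwheel '[8,45,0,-0.04,0,8,45,0,-0.016,0,8,45,0,0,0,8,40,0,0,0,4,20,0,0,0,1,5,0,0,0,0,0,0,0,0,0,0,0,0,0]'
python3 -c "
from h import *
st();print(w(45,-60)); im,T,Z,c=tab('t13.png','top'); im,T,Z,c=tabside('s13.png')"|grep -v tongue
```

```text
time: 32.9
tool_pos: [0.5174, -0.2265, 0.1377]
tool_rot: [-3.138, -0.002, 1.494]
contact_force: [1.1, 0.8, -5.3]
opening: 0.0131
grip_force: 35.0
time: 33.7
tool_pos: [0.5551, -0.0298, 0.1388]
tool_rot: [-3.14, 0.0, 1.44]
contact_force: [-0.1, 0.5, -5.2]
opening: 0.0134
grip_force: 35.0
t 33.7 tcp [555.1 -29.8 138.8] tray [ 44.5 -61.6] rot [-3.14  0.    1.44] F tray [-0.1  0.5] -5.2 q6 -0.06 open 0.0134
[555.84223666 -28.22725004]Traceback (most recent call last):
  File "<string>", line 3, in <module>
    st();print(w(45,-60)); im,T,Z,c=tab('t13.png','top'); im,T,Z,c=tabside('s13.png')
                           ^^^^^^^^
ValueError: too many values to unpack (expected 4)
```

```bash
python3 -m handwheel '[0.6,1.5,0,0,0,0,0,-25,0,0,0,0,-20,0,0,0,0,-10,0,0,0,0,-3,0,0,0,0,0,0,0,0,0,0,0,0]'
python3 -c "
from h import *
st()"; python3 -m handwheel '[0,0,-1,0,0,0,0,-1,0,0,0,0,0,0,0]'
python3 -c "
from h import *
st()"
```

```text
time: 34.45
tool_pos: [0.5571, -0.0279, 0.0825]
tool_rot: [3.14, 0.0, 1.441]
contact_force: [-0.6, -0.5, -5.2]
opening: 0.0132
grip_force: 35.0
t 34.45 tcp [557.1 -27.9  82.5] tray [ 46.2 -59.5] rot [3.14  0.    1.441] F tray [-0.6 -0.6] -5.2 q6 -0.06 open 0.0132
time: 34.75
tool_pos: [0.5565, -0.0276, 0.0797]
tool_rot: [3.141, 0.0, 1.441]
contact_force: [0.1, -0.1, -4.7]
opening: 0.0136
grip_force: 35.0
t 34.75 tcp [556.5 -27.6  79.7] tray [ 45.5 -59.3] rot [3.141 0.    1.441] F tray [ 0.2 -0.1] -4.7 q6 -0.06 open 0.0136
```

```bash
python3 -m handwheel '[0,-0.5,-1,0,0,0,0,-1,0,0,0,0,0,0,0]'
python3 -m handwheel '[0,0,-0.7,0,0,0,0,0,0,0]'
python3 -c "
from h import *
st()"
```

```text
time: 35.05
tool_pos: [0.5563, -0.0281, 0.0774]
tool_rot: [-3.141, -0.0, 1.441]
contact_force: [0.0, 0.6, -5.6]
opening: 0.0134
grip_force: 35.0
time: 35.25
tool_pos: [0.5565, -0.0281, 0.0768]
tool_rot: [3.141, -0.0, 1.441]
contact_force: [0.1, -0.1, -5.8]
opening: 0.0134
grip_force: 35.0
t 35.25 tcp [556.5 -28.1  76.8] tray [ 45.6 -59.8] rot [ 3.141 -0.     1.441] F tray [ 0.1 -0.1] -5.8 q6 -0.06 open 0.0134
```

```bash
python3 -m handwheel '[-0.3,0,-0.6,0,0,0,0,-0.4,0,0,0,0,0,0,0]'
python3 -m handwheel '[0,0,-0.5,0,0,0,0,0,0,0]'
```

```text
time: 35.55
tool_pos: [0.5567, -0.0281, 0.0765]
tool_rot: [3.14, -0.0, 1.441]
contact_force: [0.8, 1.3, 1.9]
opening: 0.0134
grip_force: 35.0
time: 35.75
tool_pos: [0.5568, -0.0281, 0.0765]
tool_rot: [3.139, -0.0, 1.441]
contact_force: [-0.2, 1.4, 4.8]
opening: 0.0136
grip_force: 35.0
```

The weight is down. I relieve the load, release and rise.

```bash
python3 -m handwheel '[0,0,0.8,0,0,0,0,0,0,0.2,0,0,0,0,0.3,0,0,0,0,0.3,0,0,0,0,0.3]'; python3 -m handwheel '[0,0,10,0,0.3,0,0,25,0,0.3,0,0,35,0,0.3,0,-10,20,0,0.3,-1,-40,0,0,0.3,-1,-40,0,0,0.3,-1,-20,0,0,0.3,0,0,0,0,0.3]'
python3 -c "
from h import *
st();im,T,Z,k,c=plates('w14.png')
for lo,hi in((57,63),(86,92)):
    m=(Z>lo)&(Z<hi)&(T[...,0]>5)&(T[...,0]<95)&(T[...,1]>-130)&(T[...,1]<-5); r=cv2.minAreaRect(T[m].astype(np.float32)); print(lo,m.sum(),np.round(r[0],1),np.round(r[1],1),round(r[2],1),np.percentile(Z[m],[5,50,95]).round(1))
tab(); "
```

```text
time: 36.25
tool_pos: [0.556, -0.0282, 0.076]
tool_rot: [-3.141, 0.0, 1.441]
contact_force: [-0.4, -0.2, 0.2]
opening: 0.0269
grip_force: 0.0
time: 37.05
tool_pos: [0.553, -0.1408, 0.1669]
tool_rot: [3.14, 0.001, 1.437]
contact_force: [-0.0, 0.3, -0.2]
opening: 0.0277
grip_force: 0.0
t 37.05 tcp [ 553.  -140.8  166.9] tray [  56.8 -172. ] rot [3.140e+00 1.000e-03 1.437e+00] F tray [-0.1  0.3] -0.2 q6 -0.25 open 0.0277
40 8919 x [ 0.4 89.5] y [-119.6   -1.9] [ 44.9 -60.6] [118.4  90. ] 89.87
34.5 0 
28.5 0 
22.5 0 
16.5 0 Traceback (most recent call last):
  File "<string>", line 3, in <module>
    st();im,T,Z,k,c=plates('w14.png')
         ^^^^^^^^^^
ValueError: too many values to unpack (expected 5)
```

View pics/w14.png

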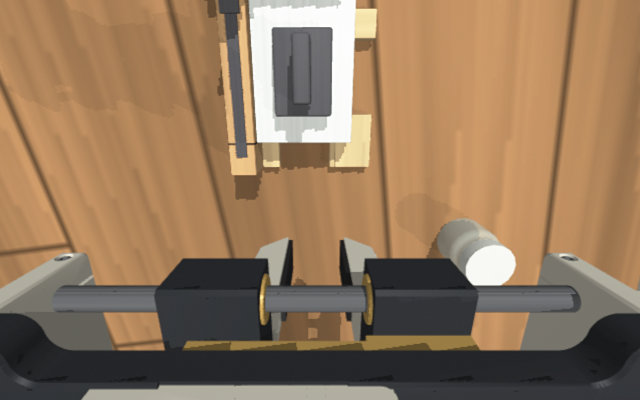

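The weight sits squarely in the middle (px (303,72)) and the stack edge is on the black line. A last check with the side camera covers the lower plates, the gauge and the bystanders.

Run:
```python
from h import *
im,d,c=snap('side','s15.png'); P=cloud(d,c); T=t(P*1000); Z=P[...,2]*1000; x,y=T[...,0],T[...,1]
for lo in(14,20,26,32,37):
    m=(Z>lo)&(Z<lo+5)&(x>22)&(x<68)&(y>-140)&(y<-100); print(lo,m.sum(),np.percentile(y[m],[10,50,90]).round(1) if m.any() else '')
m=(Z>60)&(Z<86)&(x>-31)&(x<-11)&(y>-140)&(y<20); print('tab',m.sum(),np.percentile(y[m],[25,50,75]).round(1),'home was -7.5')
im,P,T,Z,k,c=look('wrist','w15.png')
for lo,hi in((57,63),(86,92)):
    m=(Z>lo)&(Z<hi)&(T[...,0]>5)&(T[...,0]<95)&(T[...,1]>-130)&(T[...,1]<-5); r=cv2.minAreaRect(T[m].astype(np.float32)); print(lo,m.sum(),np.round(r[0],1),np.round(r[1],1),round(r[2],1),np.percentile(Z[m],[5,50,95]).round(1))
z=np.load('pics/top0.npz'); im,d,c=snap('top','t15.png'); df=cv2.absdiff(im,z['im']).max(-1)
for n,u,v in(('carton',188,242),('tape',234,154),('jar',395,154)): print(n,df[v-18:v+18,u-18:u+18].max())
```

```text
14 31 [-125.1 -122.5 -121.2]
20 31 [-124.6 -122.6 -120.5]
26 25 [-123.9 -122.4 -120.9]
32 33 [-124.  -122.6 -121.3]
37 98 [-122.6 -113.8 -102.4]
tab 25 [-7.3 -6.8 -6.3] home was -7.5
57 3871 [ 45.4 -60. ] [69.3 50. ] 90.0 [58.6 59.9 61.2]
86 1312 [ 45.2 -60.3] [49.6 13.7] 89.6 [87.4 88.8 90.1]
carton 7
tape 8
jar 63
```

```bash
python3 -c "
from cell import robot
print(robot.hand_in())"
```

```text
the job is handed in; nothing more can be done
None
```

I handed the job in at about 37 s: the plates measured square against both fences to about 1 mm, the gauge was held at the black line for over a second and ran fully back, and the weight sits flat within 0.5 mm of the stack's middle. The carton and tape roll showed no change. The jar's patch did differ from the first image; I took that for the arm or its shadow, since the gripper never came near it.

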